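Wipe the desoldered scrap off a rework hot plate

TASK

The rework plate is cold and littered with snapped-off board strips, pulled chips and a heatsink. Take the scraper from its stand and, starting at the end of the plate away from the red scrap tray, wipe the whole plate to its other end with the scraper's rubber lip resting on it with light, steady pressure (never bearing down hard), until all five pieces have dropped into the red tray. Do not push the pieces with your fingers, leave the other things on the bench where they are, and put the scraper back upright in its stand.

Things in the scene. Friction and masses are not known exactly. Their poses are not given: they have to be found in the camera images.
- hotplate: Rework hot plate: grey steel housing, black control panel on its front (-x), fixed; yaw within 0.2 rad of 0. Origin on the bench under its centre, x towards the back, y along its length, z up. Dark board-holder rails along y at the front and back of the plate on top: inner faces at x = -80 and +80 mm, tops at z = 74 mm. Both ends (+y, -y) are open.
- heat_plate: The bare aluminium plate on the hot plate: 160 (x, between the rails) x 240 (y) x 10 mm, level and rigid. Origin at its centre, axes as the hot plate's; its top is 5 mm above the origin, which is 62 mm above the bench. It overhangs the housing at both ends.
- scrap_tray: Red open sheet-metal tray, 190 (x) x 120 (y) x 44 mm high, walls and floor 3 mm, fixed, tucked 5 mm under one end (+y or -y, it varies) of the hot plate, its centre 175 mm from the plate's centre along the plate's y. Empty at the start. Origin under its centre, axes as the hot plate's.
- parts_tray: Blue tray of the same size under the other end of the plate, holding salvaged good parts (up to 40 mm high), fixed. No scrap belongs in it. Origin under its centre.
- board_strip_a: Green snapped-off circuit board strip, 66 x 16 x 5 mm, 14 g, lies anywhere on the plate, turned up to about 45 degrees from the plate's x; origin at the centre of its underside, x along its length; to be cleared away.
- board_strip_b: Tan snapped-off circuit board strip, 62 x 16 x 5 mm, 14 g, lies anywhere on the plate, turned up to about 45 degrees from the plate's x; origin at the centre of its underside, x along its length; to be cleared away.
- chip_a: Large black chip with two rows of pins, 62 x 18 x 7 mm, 18 g, lies anywhere on the plate, turned up to about 45 degrees from the plate's x; origin at the centre of its underside, x along its length; to be cleared away.
- chip_b: A second one, like chip_a, lies anywhere on the plate, turned up to about 45 degrees from the plate's x; origin at the centre of its underside, x along its length; to be cleared away.
- heatsink: Small finned aluminium heatsink, 62 x 18 x 9 mm, 22 g, lies anywhere on the plate, turned up to about 45 degrees from the plate's x; origin at the centre of its underside, x along its length; to be cleared away. All five pieces start within 88 mm of the plate's centre along its y, so the last 32 mm at each end of the plate are bare.
- scraper: Scraper block, about 0.3 kg: orange, 144 (x) x 36 (y) x 20 mm. Origin at the centre of the block's underside, x along its length, z up. A steel blade hangs from the middle of the underside and ends in a black rubber lip, 140 (x) x 5 (y) mm, along x. The lip gives by up to 3 mm, at 4 N per mm, and is rigid beyond that.
- scraper_grip (a point): Middle of the scraper's black upright grip rib, 43 mm above the block's underside. The rib is 110 (x) x 26 (y) mm and 36 mm high above the block; grasp it from above across its 26 mm. The blade is adjustable and stays where the last user clamped it: the lip's edge is anywhere from 57 to 77 mm below this point and hidden in the stand, so feel for the plate.
- stand: Dark steel stand, fixed, left or right of the hot plate, yaw within 0.25 rad. Base 180 (x) x 80 (y) x 6 mm. The block rests on two cheeks along x, 50 mm high, outer faces at y = -18 and +18 mm, the blade in the 20 mm slot between them. End lugs (inner faces at x = -80 and +80 mm) rise to 62 mm. Origin under its centre on the bench. The scraper starts in it, its x along the stand's x.
- multimeter: Green and black multimeter, 185 x 88 x 40 mm, lying on the other side of the hot plate from the stand; leave it alone. Origin under its centre.
- red_cup: Small red plastic cup, 56 mm wide, 55 mm high, behind the hot plate; leave it alone.
- flux_jar: Jar with a white lid, 50 mm wide, 60 mm high, behind the hot plate; leave it alone.
- solder_reel: Reel of solder, 60 mm wide, 40 mm high, lying flat; leave it alone.
- screwdriver: Screwdriver with a yellow handle lying behind the hot plate; leave it alone.
- circuit_board: Tan circuit board, 130 x 75 mm, lying in front on the left; leave it alone.

How it is judged:
By the outcome, as a careful person would: the job done as asked, in the order asked, and still so for the second after the job is handed in, with the robot touching nothing.
It also fails if it takes over 67 s, if anything falls off the work surface, if the arm or the gripper's body presses on something with over 40 N, if the wrist force passes 120 N, or if a joint passes its speed limit or range.

ROBOT

A 6-joint arm with a two-finger parallel gripper is mounted at the origin on the work surface. World frame = base frame: x ahead of the robot, y to its left, z up, the work surface at z = 0. Lengths are in m, angles in degrees, forces in N, time in s.
With the tool pointing down it reaches from about 0.4 to 0.825 m from the base axis. Payload 7 kg.
Tool frame: the origin (TCP) lies on the centre line of the jaws, within the pads' length; the fingertips stand 8 mm ahead of it and the grasp point (between the pads) lies 11 mm behind it; z points along the fingers, y is the line along which they close (so a half turn about z gives the same grasp; the last joint's range is limited). The gripper opens to 88 mm and grips with 3 to 60 N. Pads are 19 mm wide; open, the fingers measure 130 mm over their backs; the gripper's body (78 mm by 193 mm) begins 47 mm behind the grasp point.
Start: joints at [-53.451, 20.546, 0.682, 0, -70.136, -16.507], TCP at [0.231, -0.634, 0.198] pointing down, gripper open.
Joint ranges: [-176.03, 176.03], [-82.01, 121.73], [-58.28, 71.71], [-173.87, 95.51], [-174.79, -0.11], [-173.66, 173.66]. Speed limits (degrees/s): [136.94, 136.94, 172.46, 180, 180, 180].

INTERFACE

Orientations are given as [roll, pitch, yaw] about the fixed x, y, z axes, in that order (R = Rz(yaw) Ry(pitch) Rx(roll)).
In Python, from plant import ctrl, vision gives the robot as it stands. The module is installed in compiled form; this text tells all that it offers.
- The arm moves only by the tool move_arm, never from a script. Its argument "moves" is one flat list of numbers, 7 for each row, row after row: the finger opening in cm, from 0 to 8.76, then the shift along the tool's x, y, z in cm, then the turn, a rotation vector about the tool's x, y, z in rad. A call has 1 to 8 rows; each row shifts and turns the commanded pose from where the row before left it, along the tool's axes as they then stand; what a row does not reach is not made up. A row lasts 1/10 s, in which the tool goes at most 50 mm and 8.59 degrees, less where a joint would pass 70% of its speed; a pose out of reach is approached as far as the arm can. A call with a gripper value outside its range is refused whole. The fingers move at their own pace and stop on an object; the grip force is fixed at half the most. Time passes only in rows, so rows that do not move let the fingers close. It gives the time, the measured TCP pose, the force, the opening and the grip force at its end, in the units of the state.
- ctrl.get_obs(): the state, without advancing time (a new reading comes with each control period).
- vision.snapshot(name): name is "scene" or "top" or "wrist"; returns (picture, depth): 420x560x3 uint8, red, green, blue; 420x560 float32, m along the optical axis (not along the pixel's ray), 0 where there is no reading.
- vision.camera_model(name): a dict with "vertical_fov" (degrees; the focal length in pixels is half the picture's height over the tangent of half this angle, whatever the lens; pixels are square), "cx", "cy" (the principal point, pixels), "cam_to_world" (4x4, takes a point from camera to world coordinates). Camera axes: x right, y down, z forward; pixel columns grow to the right and rows downward; lengths in m; the calibration is good to about 2 mm. A picture is of the moment at which its call begins: read the wrist's pose just before it. camera_model takes no time and is no camera call; for the wrist camera it gives the pose at the moment of the call.
- ctrl.close_job(): hands the job in; it is judged then, once.
The state is a dict: "clock": time; "joint_pos": joint angles; "qvel": joint speeds; "tau": joint torques, N m; "tool_pos": TCP position; "orientation": TCP orientation; "force": force on the tool from outside, world axes, zero at the start; "moment": the same for the moment, N m; "opening": finger opening in m; "gripper_force": force on a finger pad.
Only numpy, scipy, OpenCV 4.12 (cv2) and the standard library are available. Lean on these libraries where they do the work, as an engineer would, in place of code of your own. Each camera call takes 0.05 s, during which the arm holds its last target. There are 200 camera calls.

## Working session

There is one attempt and no reset: what is moved stays moved. The work goes in short steps, Python scripts to look and compute and a tool call to move; the robot and the scene stay as the last step left them, time stands still between calls to the robot, and variables do not carry over. Pictures are saved under pics/ and viewed, at most 10 in all, crops included, and the job is handed in when it is done.

Besides the shell and the picture viewer there is one more tool, called after ">>>" as name(argument=value, ...) on one line, values as JSON. move_arm: Moves the arm, as the interface text tells. Its arguments: {"type":"object","properties":{"moves":{"type":"array"}},"required":["moves"]}

```bash
mkdir -p pics; cat > h.py <<'E'
import numpy as np, cv2, pickle
from plant import ctrl, vision
def snap(n):
    m=vision.camera_model(n); p,d=vision.snapshot(n); return p,d,m
def world(d,m):
    h,w=d.shape; f=h/2/np.tan(np.radians(m["vertical_fov"])/2)
    v,u=np.mgrid[:h,:w]; P=np.stack([(u-m["cx"])/f*d,(v-m["cy"])/f*d,d],-1)
    T=np.array(m["cam_to_world"]); return P@T[:3,:3].T+T[:3,3]
E
python3 - <<'E'
from h import *
o=ctrl.get_obs(); print(o)
for n in("top","scene"):
    p,d,m=snap(n); pickle.dump((p,d,m),open(n+".pkl","wb")); print(n,m)
    cv2.imwrite(f"pics/{n}0.png",p[:,:,::-1])
E
```

```text
{'clock': 0.0, 'joint_pos': array([-5.34517634e+01,  2.05892833e+01,  6.32605022e-01, -2.06057221e-02,
       -7.01337728e+01, -1.65064625e+01]), 'qvel': array([ 0.03782614, -0.02604923, -0.04894276, -0.01479285,  0.11923345,
       -0.08453188]), 'tau': array([ 8.84177389e-04, -5.82721925e+01,  2.93060660e+01,  6.99704200e+00,
        7.00753473e-03, -1.58020171e-04]), 'tool_pos': array([ 0.23111123, -0.63363103,  0.19663659]), 'orientation': array([ 1.79907772e+02, -7.12944208e-03, -1.59965238e+02]), 'force': array([0.08496109, 0.5759212 , 0.06428416]), 'moment': array([ 0.02004458, -0.01854444, -0.01643855]), 'gripper_force': 0.0, 'opening': 0.08749684996365047}
top {'vertical_fov': 57.669180738839735, 'cx': 285.81698591560087, 'cy': 208.95795542478677, 'cam_to_world': array([[ 2.15331612e-02, -9.95217120e-01,  9.52848703e-02,
         4.60445230e-01],
       [-9.99766265e-01, -2.16194286e-02,  1.27015217e-04,
        -8.56521889e-03],
       [ 1.93359673e-03, -9.52653339e-02, -9.95450038e-01,
         9.10240965e-01],
       [ 0.00000000e+00,  0.00000000e+00,  0.00000000e+00,
         1.00000000e+00]])}
scene {'vertical_fov': 47.74945377763598, 'cx': 275.945405205688, 'cy': 209.83708053145895, 'cam_to_world': array([[ 0.34934128,  0.71624826, -0.60411017,  1.20740332],
       [ 0.936836  , -0.25509663,  0.23929902, -0.25157189],
       [ 0.01729104, -0.64954918, -0.76012294,  0.92363024],
       [ 0.        ,  0.        ,  0.        ,  1.        ]])}
```

View pics/top0.png

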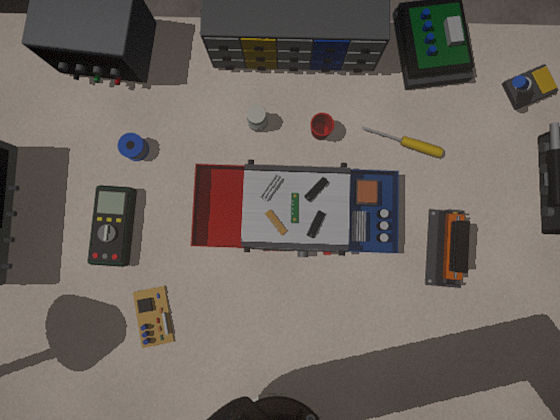

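View pics/scene0.png

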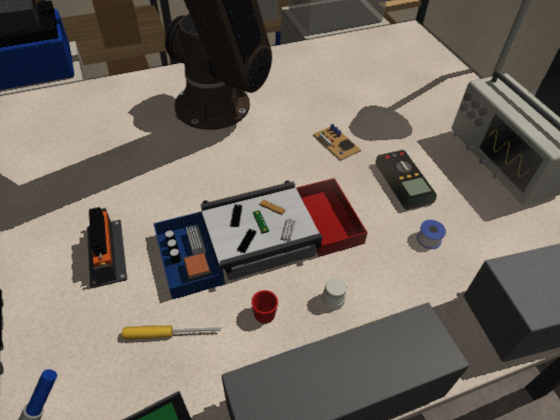

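The top view shows the plate at about (296,208), with the red tray on its left (+y) at (217,205) and the blue tray on its right. The scraper and stand are at (453,248), on the -y side. So I wipe from -y to +y.

```bash
cat >> h.py <<'E'
def ray(uv,m,z):
    uv=np.asarray(uv,float).reshape(-1,2); f=210/np.tan(np.radians(m["vertical_fov"])/2); T=np.array(m["cam_to_world"])
    r=np.c_[(uv[:,0]-m["cx"])/f,(uv[:,1]-m["cy"])/f,np.ones(len(uv))]@T[:3,:3].T
    return T[:3,3]+r*((z-T[2,3])/r[:,2])[:,None]
def rect(P):
    c,s,a=cv2.minAreaRect(np.float32(P[:,:2])*1000); return np.round(c,1),np.round(s,1),round(a,2)
E
python3 - <<'E'
from h import *
p,d,m=pickle.load(open("top.pkl","rb")); W=world(d,m); hsv=cv2.cvtColor(p,cv2.COLOR_RGB2HSV)
u=np.arange(560)[None]+0*p[:,:,0]; v=np.arange(420)[:,None]+0*u
H,S,V=[hsv[...,i].astype(int) for i in range(3)]
def biggest(M):
    n,l,st,_=cv2.connectedComponentsWithStats(M.astype(np.uint8)); k=1+np.argmax(st[1:,4]); return l==k
def show(n,M,z):
    M=biggest(M); print(n,M.sum(),"ray",*rect(ray(np.c_[u[M],v[M]],m,z)),"depth z med",np.median(W[M][:,2]).round(4),*rect(W[M]))
roi=(u>180)&(u<420)&(v>150)&(v<265)
show("plate z",roi&(abs(W[...,2]-.062)<.006)&(S<60)&(V>90),.062)
show("plate col",roi&(S<40)&(V>130)&(u>235)&(u<356),.062)
show("red",roi&((H<8)|(H>172))&(S>120),.044)
show("blue",roi&(H>100)&(H<130)&(S>100),.044)
R=(u>410)&(u<490)&(v>195)&(v<300)
show("orange",R&(H<20)&(S>150)&(V>90),.07)
show("scr top",R&(W[...,2]>.09),.106)
show("block+",R&(W[...,2]>.055),.07)
show("base",R&(V<110)&(W[...,2]<.03)&(W[...,2]>.003),.006)
M=R&(W[...,2]>.09);print(np.percentile(W[M][:,2],[5,50,95]))
M=roi&(u>240)&(u<352)&(v>170)&(v<247);print(np.percentile(W[M][:,2],[5,50,95]))
E
```

```text
plate z 6392 ray [547.7 -29.5] [239.  159.2] 89.27 depth z med 0.0611 [547.9 -29.6] [239.9 159.5] 89.25
plate col 5985 ray [546.9 -29.4] [238.  156.8] 89.34 depth z med 0.0611 [542.9 -29.6] [238.7 165.4] 89.35
red 3594 ray [549.2 144.6] [118.6 188. ] 89.33 depth z med 0.0024 [548.7  97.3] [213.9 188.9] 89.33
blue 1318 ray [ 539.8 -214. ] [ 97.2 177.7] 89.33 depth z med 0.0024 [ 544.9 -136.7] [254.3 186.2] 89.33
orange 482 ray [ 467.8 -377.9] [ 40.5 145.1] 85.84 depth z med 0.0681 [ 466.3 -393.2] [ 68.  147.7] 82.68
scr top 767 ray [ 468.2 -377.3] [ 31.3 109.1] 86.13 depth z med 0.1044 [ 480.5 -202.7] [384.6 109.7] 86.05
block+ 1560 ray [ 472.7 -383.2] [ 54.4 152.8] 86.13 depth z med 0.089 [ 486.1 -205.5] [389.2 153.9] 85.87
base 959 ray [ 465.4 -359. ] [ 38.  178.1] 88.16 depth z med 0.0058 [ 465.3 -356.7] [ 37.5 178.7] 89.89
[0.09474929 0.104426   0.10794219]
[0.05812581 0.06149936 0.07199699]
```

>>> move_arm(moves=[8.7,0,0,0,0,0,0.139,8.7,0,0,0,0,0,0.139,8.7,0,0,0,0,0,0.139,8.7,-3.1,3.9,0,0,0,0,8.7,-3.1,3.9,0,0,0,0,8.7,-3.1,3.9,0,0,0,0,8.7,-3.1,3.9,0,0,0,0,8.7,-3.1,3.9,0,0,0,0])

```text
clock: 0.9
tool_pos: [0.3999, -0.4482, 0.1973]
orientation: [180.0, -0.0, 176.1]
force: [1.2, 0.2, 0.4]
opening: 0.0872
gripper_force: 0.0
```

>>> move_arm(moves=[8.7,-3.2,3.9,0,0,0,0,8.7,-3.2,3.8,0,0,0,0,8.7,0,0,0,0,0,0,8.7,0,0,0,0,0,0,8.7,0,0,0,0,0,0])

```text
clock: 1.4
tool_pos: [0.4672, -0.378, 0.1973]
orientation: [180.0, -0.0, 176.1]
force: [-0.1, -0.3, -0.5]
opening: 0.0871
gripper_force: 0.0
```

```bash
cat > w.py <<'E'
from h import *
import sys
o=ctrl.get_obs(); p,d,m=snap("wrist"); pickle.dump((p,d,m),open("w.pkl","wb")); cv2.imwrite("pics/%s.png"%sys.argv[1],p[:,:,::-1])
print(o["clock"],o["tool_pos"],o["orientation"],o["joint_pos"].round(1),o["force"])
E
python3 w.py w1; python3 - <<'E'
from h import *
p,d,m=pickle.load(open("w.pkl","rb")); W=world(d,m); hsv=cv2.cvtColor(p,cv2.COLOR_RGB2HSV)
print(m['cam_to_world'])
v,u=np.mgrid[:420,:560]
for n,M,z in(("rib",(abs(W[...,2]-.105)<.006)&(abs(W[...,0]-.468)<.1)&(abs(W[...,1]+.377)<.05),.106),("block",(hsv[...,0]<20)&(hsv[...,1]>150)&(abs(W[...,2]-.07)<.006),.07)):
    if M.sum()>50: print(n,M.sum(),*rect(ray(np.c_[u[M],v[M]],m,z)),np.median(W[M][:,2]),*rect(W[M]))
E
```

```text
1.4 [ 0.4671914  -0.37800022  0.19725333] [ 1.79987440e+02 -4.28899670e-02  1.76137057e+02] [-20.4  13.7  -9.    0.  -67.3 -73.5] [-0.05336908 -0.30125823 -0.51867565]
[[ 6.67589602e-02  9.50294264e-01  3.04111908e-01  3.84172979e-01]
 [ 9.97769130e-01 -6.36015303e-02 -2.02881244e-02 -3.72260120e-01]
 [ 6.22944828e-05  3.04787888e-01 -9.52420253e-01  3.85034431e-01]
 [ 0.00000000e+00  0.00000000e+00  0.00000000e+00  1.00000000e+00]]
rib 4338 [ 465.1 -383.2] [ 25.7 109.1] 86.19 0.10628831140303285 [ 465.4 -383.2] [ 26.  109.5] 86.17
block 1635 [ 465.4 -383.5] [141.4 471.8] 21.18 0.07031296969595036 [ 464.3 -380.2] [141.8 472.8] 20.6
```

>>> move_arm(moves=[8.7,0.2,-0.5,3,0,0,0,8.7,0,0,3,0,0,0,8.7,0,0,3,0,0,0,8.7,0,0,2.4,0,0,0,8.7,0,0,0,0,0,0])

```text
clock: 1.95
tool_pos: [0.4621, -0.3825, 0.0801]
orientation: [179.8, -0.3, 176.0]
force: [-0.2, 0.3, -0.5]
opening: 0.0873
gripper_force: 0.0
```

>>> move_arm(moves=[1,0,0,0,0,0,0,1,0,0,0,0,0,0,1,0,0,0,0,0,0,1,0,0,0,0,0,0,1,0,0,0,0,0,0,1,0,0,0,0,0,0,1,0,0,0,0,0,0,1,0,0,0,0,0,0])

```text
clock: 2.75
tool_pos: [0.4655, -0.3826, 0.0836]
orientation: [-180.0, -0.0, 176.2]
force: [-0.0, 0.5, -0.0]
opening: 0.0283
gripper_force: 0.0
```

>>> move_arm(moves=[1,0,0,0,0,0,0,1,0,0,0,0,0,0,1,0,0,0,0,0,0,1,0,0,0,0,0,0])

```text
clock: 3.15
tool_pos: [0.4654, -0.3826, 0.0835]
orientation: [180.0, -0.0, 176.2]
force: [0.2, 0.8, 0.0]
opening: 0.0103
gripper_force: 0.0
```

```bash
python3 w.py w2; python3 - <<'E'
from h import *
p,d,m=pickle.load(open("w.pkl","rb")); W=world(d,m)
q=[cv2.imread("pics/w1.png"),cv2.imread("pics/w2.png")]
p,d,m=snap("scene"); c=cv2.resize(p[170:310,50:250,::-1],(800,560))
cv2.imwrite("pics/c1.png",np.hstack([cv2.resize(q[0],(400,300)),cv2.resize(q[1],(400,300))])); cv2.imwrite("pics/c2.png",c)
E
```

```text
3.15 [ 0.46542465 -0.38261306  0.08352845] [ 1.79999659e+02 -5.22067487e-03  1.76151123e+02] [-20.9  19.3 -17.3   0.  -53.5 -73. ] [0.23804475 0.76816534 0.02246463]
```

View pics/c1.png

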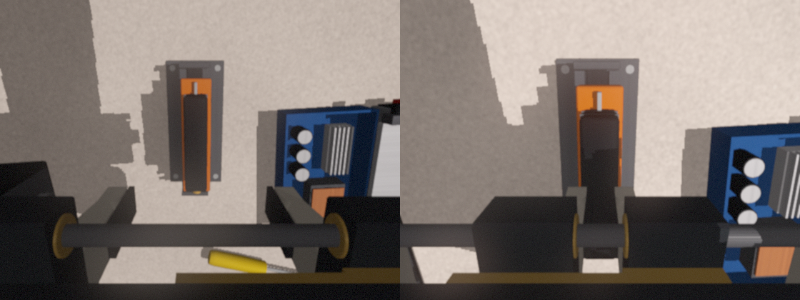

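View pics/c2.png

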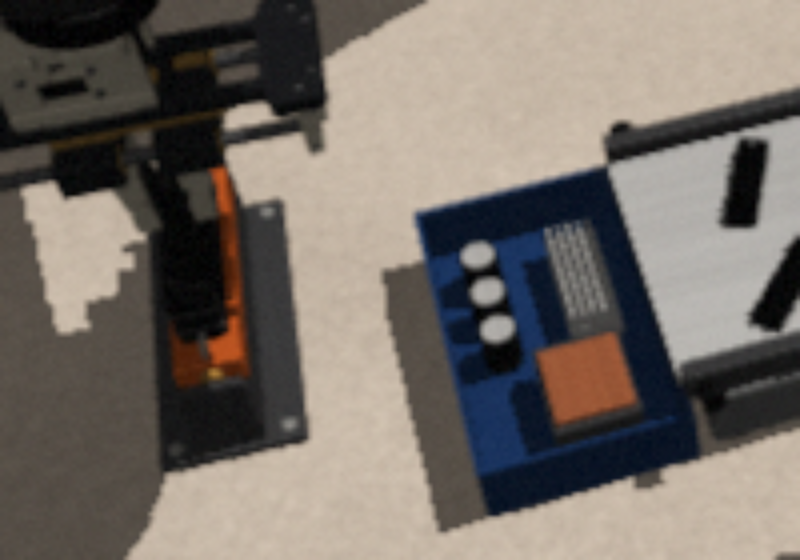

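```bash
python3 - <<'E'
from h import *
print(ctrl.get_obs()["opening"],ctrl.get_obs()["gripper_force"])
q=cv2.imread("pics/w2.png")
cv2.imwrite("pics/c3.png",cv2.resize(q[60:390,160:440],(0,0),fx=1.8,fy=1.8))
p,d,m=pickle.load(open("w.pkl","rb")); W=world(d,m)
for v in range(150,360,20): print(v,[tuple((W[v,u]*1000).round().astype(int)) for u in range(240,330,15)])
E
```

```text
0.010037894531417835 0.0
150 [(np.int64(417), np.int64(-408), np.int64(7)), (np.int64(409), np.int64(-393), np.int64(71)), (np.int64(410), np.int64(-384), np.int64(70)), (np.int64(410), np.int64(-376), np.int64(70)), (np.int64(411), np.int64(-368), np.int64(71)), (np.int64(421), np.int64(-355), np.int64(6))]
170 [(np.int64(432), np.int64(-410), np.int64(5)), (np.int64(414), np.int64(-391), np.int64(106)), (np.int64(414), np.int64(-384), np.int64(106)), (np.int64(414), np.int64(-377), np.int64(108)), (np.int64(415), np.int64(-370), np.int64(107)), (np.int64(435), np.int64(-355), np.int64(6))]
190 [(np.int64(447), np.int64(-411), np.int64(6)), (np.int64(423), np.int64(-391), np.int64(107)), (np.int64(423), np.int64(-384), np.int64(106)), (np.int64(424), np.int64(-378), np.int64(106)), (np.int64(424), np.int64(-371), np.int64(106)), (np.int64(450), np.int64(-356), np.int64(6))]
210 [(np.int64(462), np.int64(-413), np.int64(6)), (np.int64(432), np.int64(-392), np.int64(106)), (np.int64(433), np.int64(-385), np.int64(106)), (np.int64(433), np.int64(-378), np.int64(106)), (np.int64(434), n
[... 1419 characters left out ...]
), np.int64(106)), (np.int64(456), np.int64(-375), np.int64(155)), (np.int64(431), np.int64(-372), np.int64(196))]
330 [(np.int64(430), np.int64(-389), np.int64(203)), (np.int64(435), np.int64(-387), np.int64(196)), (np.int64(435), np.int64(-383), np.int64(196)), (np.int64(435), np.int64(-379), np.int64(196)), (np.int64(436), np.int64(-376), np.int64(196)), (np.int64(434), np.int64(-372), np.int64(199))]
350 [(np.int64(436), np.int64(-390), np.int64(202)), (np.int64(466), np.int64(-391), np.int64(164)), (np.int64(512), np.int64(-391), np.int64(106)), (np.int64(511), np.int64(-383), np.int64(107)), (np.int64(470), np.int64(-376), np.int64(159)), (np.int64(439), np.int64(-373), np.int64(199))]
```

View pics/c3.png

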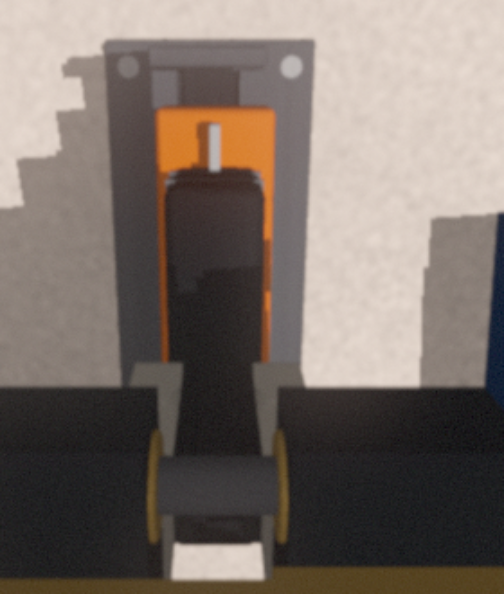

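The picture shows both fingers closed against the rib's sides, at about (285,470) and (155,470) in the crop. That doesn't match the 10 mm opening and zero grip force being reported. I'll do a small lift to see whether the scraper is really held.

>>> move_arm(moves=[1,0,0,-0.5,0,0,0,1,0,0,-0.5,0,0,0,1,0,0,-0.5,0,0,0,1,0,0,-0.5,0,0,0,1,0,0,0,0,0,0,1,0,0,0,0,0,0])

```text
clock: 3.85
tool_pos: [0.4656, -0.3826, 0.1038]
orientation: [-180.0, 0.0, 176.1]
force: [-0.3, 0.5, -0.2]
opening: 0.01
gripper_force: 0.0
```

```bash
cat > rib.py <<'E'
from h import *
p,d,m=pickle.load(open("w.pkl","rb")); W=world(d,m); f=W[160:255,262:292].reshape(-1,3)
print("strip z",np.percentile(f[:,2],[10,50,90]).round(4))
E
python3 w.py w3; python3 rib.py; python3 -c "
from h import *
o=ctrl.get_obs();print(o['opening'],o['gripper_force'],o['force'],o['tau'].round(2))"
```

```text
3.85 [ 0.46555335 -0.3825889   0.10379147] [-1.79996234e+02  2.92079684e-02  1.76149264e+02] [-20.9  18.1 -16.   -0.  -55.9 -73. ] [-0.32508662  0.47265351 -0.20205776]
strip z [0.1057 0.1065 0.1073]
0.010033992551171409 0.0 [-0.3670811  -0.21804193 -0.27725209] [ 1.000e-02 -5.173e+01  2.595e+01  6.190e+00 -7.000e-02  0.000e+00]
```

The rib stayed at z = 0.106, so it was not gripped, and the real finger gap must be wider than reported. I'll go back down and command a full close.

>>> move_arm(moves=[1,0,0,1,0,0,0,1,0,0,1,0,0,0,0,0,0,0,0,0,0,0,0,0,0,0,0,0,0,0,0,0,0,0,0,0,0,0,0,0,0,0,0,0,0,0,0,0,0,0,0,0,0,0,0,0])

```text
clock: 4.7
tool_pos: [0.4656, -0.3827, 0.0838]
orientation: [-180.0, 0.0, 176.1]
force: [1.7, 0.1, -0.1]
opening: 0.0007
gripper_force: 0.0
```

```bash
python3 w.py w4; python3 - <<'E'
from h import *
print(ctrl.get_obs()["opening"],ctrl.get_obs()["gripper_force"])
a=cv2.imread("pics/w2.png");b=cv2.imread("pics/w4.png")
cv2.imwrite("pics/c4.png",np.hstack([cv2.resize(x[230:370,200:360],(400,350)) for x in(a,b)]))
p,d,m=pickle.load(open("w.pkl","rb")); W=world(d,m)
for v in (265,275,285,295):
  print(v,[(u,*map(int,(W[v,u]*1000).round())) for u in range(225,335,6)])
E
```

```text
4.7 [ 0.46556328 -0.38265926  0.08380626] [-1.79991941e+02  2.36548047e-02  1.76148345e+02] [-20.9  19.3 -17.2   0.  -53.5 -73. ] [ 1.66984442  0.0876728  -0.0744975 ]
0.0007866861449075319 0.0
265 [(225, 509, -430, 2), (231, 508, -425, 5), (237, 508, -420, 5), (243, 508, -415, 6), (249, 453, -396, 122), (255, 453, -393, 122), (261, 454, -390, 122), (267, 454, -388, 121), (273, 456, -385, 117), (279, 456, -382, 119), (285, 456, -380, 119), (291, 455, -377, 121), (297, 455, -374, 122), (303, 454, -372, 123), (309, 455, -369, 123), (315, 456, -366, 121), (321, 512, -353, 6), (327, 513, -349, 5), (333, 516, -343, 0)]
275 [(225, 426, -394, 185), (231, 426, -393, 186), (237, 426, -391, 185), (243, 426, -390, 185), (249, 426, -388, 186), (255, 426, -386, 185), (261, 427, -385, 185), (267, 454, -387, 131), (273, 456, -385, 128), (279, 456, -382, 128), (285, 456, -380, 129), (291, 454, -377, 132), (297, 426, -376, 186), (303, 427, -374, 185), (309, 427, -372, 185), (315, 427, -371, 185), (321, 428, -369, 184), (327, 428, -368, 185), (333, 428, -366, 185)]
285 [(225, 426, -394, 190), (231, 426, -392, 190), (237, 426, -391, 191), (243, 426, -389, 190), (249, 427, -388, 190), (255, 426, -386, 190), (261, 427, -385, 190), (267, 457, -388, 134), (273, 455, -385, 138), (279, 456, -382, 137), (285, 456, -380, 138), (291, 459, -378, 131), (297, 427, -376, 191), (303, 428, -374, 189), (309, 427, -373, 191), (315, 427, -371, 190), (321, 427, -370, 190), (327, 428, -368, 190), (333, 427, -367, 191)]
295 [(225, 426, -393, 194), (231, 426, -391, 195), (237, 426, -390, 195), (243, 426, -389, 195), (249, 426, -387, 195), (255, 427, -386, 194), (261, 427, -384, 194), (267, 454, -387, 147), (273, 455, -385, 146), (279, 456, -382, 145), (285, 456, -380, 145), (291, 454, -378, 149), (297, 428, -376, 193), (303, 427, -375, 195), (309, 428, -373, 194), (315, 427, -372, 195), (321, 428, -370, 194), (327, 427, -369, 195), (333, 428, -367, 194)]
```

View pics/c4.png

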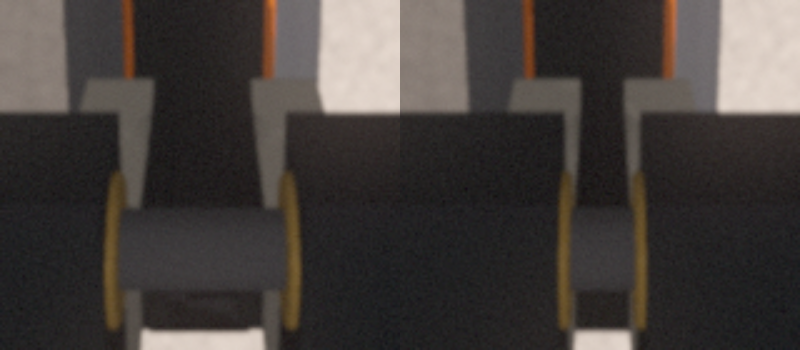

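The closed fingers are visibly passing over the top of the rib. Depth puts the fingertips at about z = 0.12, not the 0.076 the reported pose implies, so the real tool tip is about 4 cm higher than reported. I'll open, measure the tips and go down in steps.

>>> move_arm(moves=[8.7,0,0,0,0,0,0,8.7,0,0,0,0,0,0,8.7,0,0,0,0,0,0,8.7,0,0,0,0,0,0,8.7,0,0,0,0,0,0,8.7,0,0,1,0,0,0,8.7,0,0,1,0,0,0,8.7,0,0,0,0,0,0])

```text
clock: 5.55
tool_pos: [0.4641, -0.3819, 0.0613]
orientation: [179.9, -0.2, 176.1]
force: [0.2, 0.3, -0.6]
opening: 0.0591
gripper_force: 0.0
```

```bash
python3 w.py w5; cat > tip.py <<'E'
from h import *
p,d,m=pickle.load(open("w.pkl","rb")); W=world(d,m); o=ctrl.get_obs(); t=o["tool_pos"]; print("opening",o["opening"],"z",t[2])
R=W-t; a=np.radians(o["orientation"][2]); X=R[...,0]*np.cos(a)+R[...,1]*np.sin(a); Y=R[...,0]*np.sin(a)-R[...,1]*np.cos(a)
for s in(-1,1):
    M=(d>0)&(X>.004)&(X<.014)&(Y*s>.0)&(Y*s<.07)&(R[...,2]>-.02)&(R[...,2]<.1)
    for z in np.arange(-.02,.08,.005):
        k=M&(R[...,2]>=z)&(R[...,2]<z+.005)
        if k.sum()>3: print(s,round(z,3),k.sum(),Y[k].min().round(4),Y[k].max().round(4))
E
python3 tip.py; python3 rib.py
```

```text
5.55 [ 0.46406317 -0.3818742   0.06127569] [179.91265099  -0.18167017 176.12428883] [-20.9  20.6 -18.6  -0.  -50.9 -73. ] [ 0.1958818   0.25509954 -0.64803311]
opening 0.06262034319666182 z 0.062154694091528705
-1 -0.015 12 -0.0212 -0.021
-1 0.005 51 -0.0189 -0.0171
-1 0.025 19 -0.0322 -0.029
-1 0.03 124 -0.0444 -0.0289
-1 0.035 201 -0.0449 -0.0289
-1 0.04 843 -0.0446 -0.0002
-1 0.045 341 -0.045 -0.0002
-1 0.05 271 -0.0455 -0.0289
-1 0.055 284 -0.0464 -0.0288
-1 0.06 344 -0.0466 -0.0288
-1 0.065 329 -0.0451 -0.0288
-1 0.07 266 -0.0431 -0.029
-1 0.075 11 -0.0411 -0.0342
1 0.005 70 0.0148 0.0167
1 0.025 18 0.03 0.0336
1 0.03 116 0.0298 0.0453
1 0.035 210 0.0297 0.0458
1 0.04 738 0.0002 0.0456
1 0.045 351 0.0002 0.0456
1 0.05 271 0.0297 0.0461
1 0.055 278 0.0296 0.0474
1 0.06 343 0.0297 0.0475
1 0.065 336 0.0297 0.0459
1 0.07 271 0.0296 0.0441
1 0.075 10 0.0344 0.0414
strip z [0.0909 0.1063 0.1072]
```

>>> move_arm(moves=[8.7,0,0,0,0,0,0,8.7,0,0,0.8,0,0,0,8.7,0,0,0.8,0,0,0,8.7,0,0,0,0,0,0,8.7,0,0,0,0,0,0,8.7,0,0,0,0,0,0])

```text
clock: 6.2
tool_pos: [0.4656, -0.3827, 0.0477]
orientation: [-180.0, 0.0, 176.2]
force: [0.6, -0.0, -1.0]
opening: 0.0868
gripper_force: 0.0
```

```bash
python3 w.py w6;python3 tip.py
```

```text
6.2 [ 0.46556425 -0.38269531  0.04768188] [-1.79991774e+02  7.82547987e-03  1.76154691e+02] [-20.9  21.5 -19.4   0.  -49.1 -73. ] [ 0.62635498 -0.02389109 -0.98177072]
opening 0.08683907732418063 z 0.04779582027390043
-1 0.0 10 -0.0207 -0.0205
-1 0.02 53 -0.0185 -0.0171
-1 0.025 10 -0.0463 -0.0434
-1 0.03 108 -0.0589 -0.043
-1 0.035 218 -0.0591 -0.043
-1 0.04 244 -0.0593 -0.0429
-1 0.045 278 -0.0592 -0.0431
-1 0.05 334 -0.0602 -0.0428
-1 0.055 1003 -0.0604 -0.0004
-1 0.06 367 -0.0615 -0.0004
-1 0.065 427 -0.0625 -0.0429
-1 0.07 394 -0.0622 -0.0429
-1 0.075 42 -0.0593 -0.0469
1 0.02 67 0.0155 0.0174
1 0.025 12 0.0439 0.047
1 0.03 118 0.0435 0.0592
1 0.035 211 0.0433 0.0597
1 0.04 241 0.0435 0.0593
1 0.045 291 0.0434 0.0599
1 0.05 320 0.0125 0.0603
1 0.055 966 0.0 0.0609
1 0.06 375 0.0 0.0621
1 0.065 421 0.0431 0.0628
1 0.07 380 0.0432 0.0627
1 0.075 49 0.0472 0.0594
```

>>> move_arm(moves=[8.7,0,0,0.3,0,0,0,1.5,0,0,0,0,0,0,1.5,0,0,0,0,0,0,1.5,0,0,0,0,0,0,1.5,0,0,0,0,0,0,1.5,0,0,0,0,0,0,1.5,0,0,0,0,0,0,1.5,0,0,0,0,0,0])

```text
clock: 7.05
tool_pos: [0.4655, -0.3826, 0.0446]
orientation: [-180.0, 0.0, 176.1]
force: [-0.1, 0.4, 0.7]
opening: 0.0366
gripper_force: 0.0
```

>>> move_arm(moves=[1.5,0,0,0,0,0,0,1.5,0,0,0,0,0,0,1.5,0,0,0,0,0,0])

```text
clock: 7.35
tool_pos: [0.4655, -0.3827, 0.0446]
orientation: [-180.0, 0.0, 176.2]
force: [0.1, -0.5, -0.3]
opening: 0.026
gripper_force: 30.0
```

Gripped at 26 mm with 30 N. Next I lift and carry to the -y end of the plate.

>>> move_arm(moves=[1.5,0,0,-2,0,0,0,1.5,0,0,-3,0,0,0,1.5,0,0,-3,0,0,0,1.5,0,0,0,0,0,-0.055,1.5,0,0,0,0,0,0,1.5,0,0,0,0,0,0])

```text
clock: 7.95
tool_pos: [0.4646, -0.3821, 0.1236]
orientation: [179.9, -0.1, 179.2]
force: [0.8, -0.5, -2.5]
opening: 0.0258
gripper_force: 30.0
```

>>> move_arm(moves=[1.5,-1.3,4,0,0,0,0,1.5,-1.3,4,0,0,0,0,1.5,-1.3,4,0,0,0,0,1.5,-1.3,4,0,0,0,0,1.5,-1.3,4,0,0,0,0,1.5,-1.3,4,0,0,0,0,1.5,0,0,0,0,0,0,1.5,0,0,0,0,0,0])

```text
clock: 8.75
tool_pos: [0.5459, -0.1425, 0.1235]
orientation: [-180.0, -0.1, 179.4]
force: [-1.4, -1.4, -2.9]
opening: 0.0259
gripper_force: 30.0
```

```bash
python3 w.py w7; python3 - <<'E'
from h import *
print(ctrl.get_obs()["force"])
for n in("top","scene"):
    p,d,m=snap(n); cv2.imwrite(f"pics/{n}1.png",p[:,:,::-1])
w=cv2.imread("pics/w7.png"); s=cv2.imread("pics/scene1.png")
cv2.imwrite("pics/c5.png",np.hstack([cv2.resize(w,(400,300)),cv2.resize(s[150:330,80:320],(400,300))]))
E
```

```text
8.75 [ 0.54592643 -0.14249072  0.12348156] [-1.79998435e+02 -1.23413649e-01  1.79372661e+02] [  5.2  13.7 -19.3  -0.  -57.1 -95.9] [-1.42106564 -1.41915045 -2.85822292]
[-0.63916455 -0.45944169 -3.14489316]
```

View pics/c5.png

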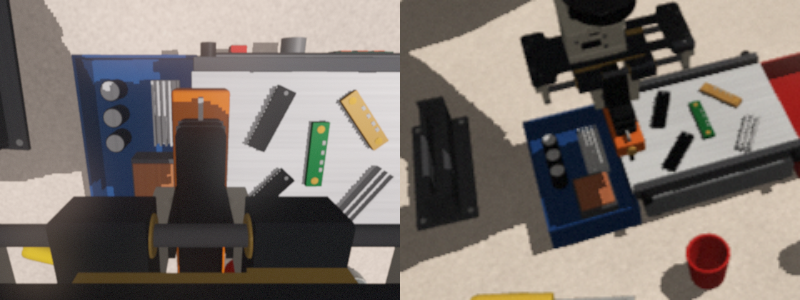

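The scraper is held over the bare -y end of the plate, with all five pieces ahead of it (+y). In the scene view, depth may show the lip's lower edge.

```bash
python3 - <<'E'
from h import *
t=ctrl.get_obs()["tool_pos"]
p,d,m=snap("scene"); W=world(d,m)
M=(d>0)&(abs(W[...,1]-t[1])<.03)&(W[...,0]>.60)&(W[...,0]<.63)&(W[...,2]>.064)&(W[...,2]<.16)
for z in np.arange(.064,.16,.004):
    k=M&(W[...,2]>=z)&(W[...,2]<z+.004)
    if k.sum(): print(round(z,3),k.sum(),W[k][:,0].mean().round(3),W[k][:,1].min().round(4),W[k][:,1].max().round(4),p[k].mean(0).round())
M=(d>0)&(abs(W[...,2]-.149)<.004)&(abs(W[...,1]-t[1])<.03)&(abs(W[...,0]-.55)<.1); print(W[M].mean(0),W[M].max(0),W[M].min(0))
E
```

```text
0.064 33 0.609 -0.1508 -0.1159 [191. 189. 184.]
0.068 1 0.625 -0.1499 -0.1499 [164. 160. 157.]
0.072 25 0.627 -0.1481 -0.1147 [100.  98.  97.]
0.076 6 0.628 -0.141 -0.1171 [122. 121. 118.]
0.116 2 0.617 -0.146 -0.1443 [30. 30. 29.]
0.12 5 0.616 -0.1478 -0.1435 [51. 48. 43.]
0.124 1 0.618 -0.1459 -0.1459 [38. 28. 15.]
0.128 4 0.618 -0.1601 -0.1281 [98. 63. 44.]
0.132 14 0.617 -0.1631 -0.1278 [71. 39. 21.]
0.136 24 0.619 -0.1621 -0.1272 [82. 44. 21.]
0.14 20 0.62 -0.1632 -0.1301 [84. 48. 22.]
0.144 38 0.618 -0.1631 -0.1295 [119.  62.  25.]
0.148 103 0.61 -0.1633 -0.1276 [160.  74.  31.]
0.152 29 0.609 -0.161 -0.129 [100.  53.  29.]
0.156 22 0.604 -0.1556 -0.1319 [54. 49. 46.]
[ 0.60215542 -0.14843678  0.14966396] [ 0.62426455 -0.1268959   0.15288204] [ 0.54881865 -0.16332033  0.14501296]
```

>>> move_arm(moves=[1.5,0,0,1.5,0,0,0,1.5,0,0,1.5,0,0,0,1.5,0,0,1,0,0,0,1.5,0,0,0.4,0,0,0,1.5,0,0,0,0,0,0,1.5,0,0,0,0,0,0])

```text
clock: 9.55
tool_pos: [0.5467, -0.1439, 0.0811]
orientation: [-180.0, 0.0, 179.3]
force: [0.1, -0.0, -3.1]
opening: 0.0259
gripper_force: 30.0
```

>>> move_arm(moves=[1.5,0,0,0.1,0,0,0,1.5,0,0,0.1,0,0,0,1.5,0,0,0,0,0,0,1.5,0,0,0,0,0,0])

```text
clock: 9.95
tool_pos: [0.5464, -0.1435, 0.0787]
orientation: [180.0, 0.0, 179.3]
force: [0.5, -0.2, -2.7]
opening: 0.0257
gripper_force: 30.0
```

>>> move_arm(moves=[1.5,0,0,0.1,0,0,0,1.5,0,0,0.1,0,0,0,1.5,0,0,0,0,0,0,1.5,0,0,0,0,0,0])

```text
clock: 10.35
tool_pos: [0.5464, -0.1436, 0.0765]
orientation: [180.0, -0.0, 179.3]
force: [0.2, -0.4, -2.4]
opening: 0.0258
gripper_force: 30.0
```

>>> move_arm(moves=[1.5,0,0,0.1,0,0,0,1.5,0,0,0.1,0,0,0,1.5,0,0,0,0,0,0,1.5,0,0,0,0,0,0])

```text
clock: 10.75
tool_pos: [0.5463, -0.1436, 0.0745]
orientation: [-180.0, -0.0, 179.3]
force: [-0.2, -0.4, -3.5]
opening: 0.0258
gripper_force: 30.0
```

>>> move_arm(moves=[1.5,0,0,0.1,0,0,0,1.5,0,0,0.05,0,0,0,1.5,0,0,0,0,0,0,1.5,0,0,0,0,0,0])

```text
clock: 11.15
tool_pos: [0.5463, -0.1436, 0.073]
orientation: [-180.0, -0.0, 179.3]
force: [-0.2, -0.9, -2.4]
opening: 0.0258
gripper_force: 30.0
```

>>> move_arm(moves=[1.5,0,0,0.1,0,0,0,1.5,0,0,0.05,0,0,0,1.5,0,0,0,0,0,0,1.5,0,0,0,0,0,0])

```text
clock: 11.55
tool_pos: [0.5465, -0.1436, 0.0719]
orientation: [-180.0, 0.0, 179.3]
force: [-2.5, 1.1, 1.4]
opening: 0.0258
gripper_force: 30.0
```

Contact gives about +4.3 N over the free reading, roughly 1.1 mm of lip give. I start the wipe towards +y.

>>> move_arm(moves=[1.5,0,0.2,0,0,0,0,1.5,0,0.4,0,0,0,0,1.5,0,0.5,0,0,0,0,1.5,0,0.5,0,0,0,0,1.5,0,0.5,0,0,0,0,1.5,0,0.5,0,0,0,0,1.5,0,0.5,0,0,0,0,1.5,0,0.5,0,0,0,0])

```text
clock: 12.35
tool_pos: [0.5469, -0.1071, 0.0716]
orientation: [-180.0, 0.0, 179.3]
force: [0.4, -3.5, 2.6]
opening: 0.0259
gripper_force: 30.0
```

>>> move_arm(moves=[1.5,0,0.5,0,0,0,0,1.5,0,0.5,0,0,0,0,1.5,0,0.5,0,0,0,0,1.5,0,0.5,0,0,0,0,1.5,0,0.5,0,0,0,0,1.5,0,0.5,0,0,0,0,1.5,0,0.5,0,0,0,0,1.5,0,0.5,0,0,0,0])

```text
clock: 13.15
tool_pos: [0.5472, -0.0672, 0.0715]
orientation: [-180.0, -0.0, 179.3]
force: [0.2, -3.7, 2.9]
opening: 0.0255
gripper_force: 30.0
```

>>> move_arm(moves=[1.5,0,0.5,0,0,0,0,1.5,0,0.5,0,0,0,0,1.5,0,0.5,0,0,0,0,1.5,0,0.5,0,0,0,0,1.5,0,0.5,0,0,0,0,1.5,0,0.5,0,0,0,0,1.5,0,0.5,0,0,0,0,1.5,0,0.5,0,0,0,0])

```text
clock: 13.95
tool_pos: [0.5477, -0.0272, 0.0715]
orientation: [-180.0, -0.0, 179.3]
force: [-0.8, -2.6, 3.0]
opening: 0.0262
gripper_force: 30.0
```

```bash
python3 w.py w8; python3 - <<'E'
from h import *
p,d,m=snap("top"); cv2.imwrite("pics/top2.png",p[:,:,::-1])
w=cv2.imread("pics/w8.png"); s=cv2.imread("pics/top2.png")
cv2.imwrite("pics/c6.png",np.hstack([cv2.resize(w,(400,300)),cv2.resize(s[140:275,180:360],(400,300))]))
E
```

```text
13.95 [ 0.54771745 -0.02719573  0.07153892] [-1.79999414e+02 -5.04159293e-03  1.79299176e+02] [  17.6   15.5  -24.9   -0.   -49.7 -108.3] [-0.78260192 -2.63180285  2.96055755]
```

View pics/c6.png

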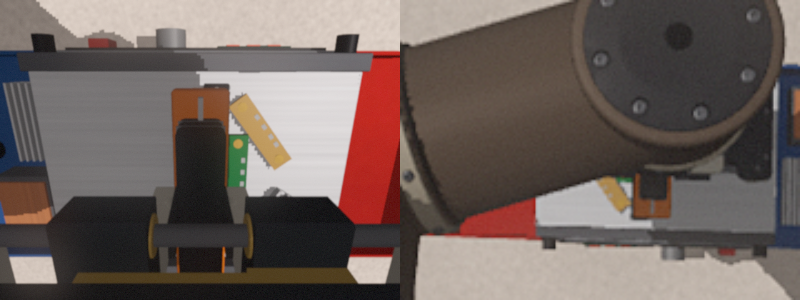

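The left side of the wrist view is clean behind the scraper. The green and tan strips and the heatsink are ahead of it, with a chip end just showing at (215,86) under the block. I carry on.

>>> move_arm(moves=[1.5,0,0.5,0,0,0,0,1.5,0,0.5,0,0,0,0,1.5,0,0.5,0,0,0,0,1.5,0,0.5,0,0,0,0,1.5,0,0.5,0,0,0,0,1.5,0,0.5,0,0,0,0,1.5,0,0.5,0,0,0,0,1.5,0,0.5,0,0,0,0])

```text
clock: 14.85
tool_pos: [0.5482, 0.0128, 0.0715]
orientation: [-180.0, -0.0, 179.3]
force: [0.3, -3.0, 2.2]
opening: 0.0258
gripper_force: 30.0
```

>>> move_arm(moves=[1.5,0,0.5,0,0,0,0,1.5,0,0.5,0,0,0,0,1.5,0,0.5,0,0,0,0,1.5,0,0.5,0,0,0,0,1.5,0,0.5,0,0,0,0,1.5,0,0.5,0,0,0,0,1.5,0,0.5,0,0,0,0,1.5,0,0.5,0,0,0,0])

```text
clock: 15.65
tool_pos: [0.5487, 0.0528, 0.0716]
orientation: [-180.0, -0.0, 179.3]
force: [-0.1, -3.6, 3.5]
opening: 0.0257
gripper_force: 30.0
```

>>> move_arm(moves=[1.5,0,0.5,0,0,0,0,1.5,0,0.5,0,0,0,0,1.5,0,0.5,0,0,0,0,1.5,0,0.5,0,0,0,0,1.5,0,0.5,0,0,0,0,1.5,0,0.5,0,0,0,0,1.5,0,0.5,0,0,0,0,1.5,0,0.5,0,0,0,0])

```text
clock: 16.45
tool_pos: [0.5492, 0.093, 0.0715]
orientation: [180.0, -0.0, 179.3]
force: [0.3, -0.1, -3.1]
opening: 0.0259
gripper_force: 30.0
```

>>> move_arm(moves=[1.5,0,0.3,0,0,0,0,1.5,0,0.2,0,0,0,0,1.5,0,0,0,0,0,0,1.5,0,0,0,0,0,0,1.5,0,0,0,0,0,0])

```text
clock: 16.95
tool_pos: [0.5492, 0.0973, 0.0714]
orientation: [180.0, -0.0, 179.3]
force: [0.3, -0.8, -2.4]
opening: 0.0256
gripper_force: 30.0
```

```bash
python3 w.py w9; python3 - <<'E'
from h import *
p,d,m=snap("scene"); cv2.imwrite("pics/scene2.png",p[:,:,::-1])
w=cv2.imread("pics/w9.png"); s=cv2.imread("pics/scene2.png")
cv2.imwrite("pics/c7.png",np.hstack([cv2.resize(w,(400,300)),cv2.resize(s[160:280,210:370],(400,300))]))
E
```

```text
16.95 [0.54915967 0.09731912 0.07139748] [ 1.79999561e+02 -1.66161089e-02  1.79290297e+02] [  30.2   16.3  -23.7   -0.   -50.  -120.9] [ 0.33598732 -0.7781838  -2.40415877]
```

View pics/c7.png

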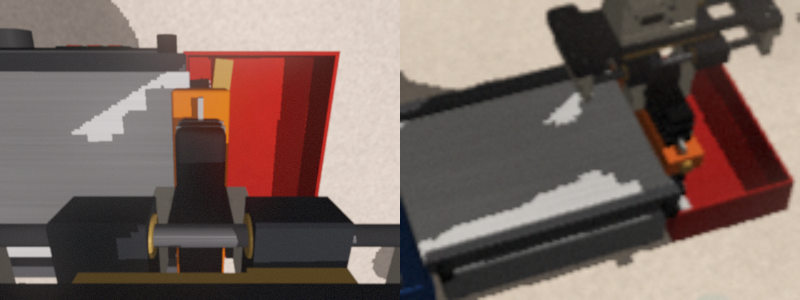

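The plate is clean and the pieces have gone over the edge. The tan strip is in the red tray at (222,75). I lift and carry the scraper back to the stand, then check.

>>> move_arm(moves=[1.5,0,0,-1,0,0,0,1.5,0,0,-2.7,0,0,0,1.5,0,0,-2.7,0,0,0,1.5,0,0,0,0,0,0,1.5,0.65,-4,0,0,0,0,1.5,0.65,-4,0,0,0,0,1.5,0.65,-4,0,0,0,0,1.5,0.65,-4,0,0,0,0])

```text
clock: 17.85
tool_pos: [0.5207, -0.0636, 0.1358]
orientation: [180.0, 0.0, 179.3]
force: [0.5, -0.6, -2.9]
opening: 0.0259
gripper_force: 30.0
```

>>> move_arm(moves=[1.5,0.65,-4,0,0,0,0,1.5,0.65,-4,0,0,0,0,1.5,0.65,-4,0,0,0,0,1.5,0.65,-4,0,0,0,0,1.5,0.65,-4,0,0,0,0,1.5,0.65,-4,0,0,0,0,1.5,0.65,-4,0,0,0,0,1.5,0.65,-4,0,0,0,0])

```text
clock: 18.65
tool_pos: [0.4647, -0.3832, 0.1356]
orientation: [180.0, -0.0, 179.3]
force: [1.4, 0.6, -2.7]
opening: 0.0263
gripper_force: 30.0
```

>>> move_arm(moves=[1.5,0,0,0,0,0,0.055,1.5,0,0,0,0,0,0,1.5,0,0,0,0,0,0,1.5,0,0,0,0,0,0])

```text
clock: 19.05
tool_pos: [0.4656, -0.3809, 0.1357]
orientation: [180.0, 0.0, 176.3]
force: [-0.3, -0.5, -2.0]
opening: 0.0259
gripper_force: 30.0
```

```bash
python3 w.py w10; python3 - <<'E'
from h import *
o=ctrl.get_obs();print(o["tool_pos"],o["orientation"])
p,d,m=snap("top"); q,_,_=snap("scene")
cv2.imwrite("pics/c8.png",np.hstack([cv2.resize(p[150:265,180:360,::-1],(400,300)),cv2.resize(q[160:280,210:370,::-1],(400,300))]))
E
```

```text
19.05 [ 0.46563541 -0.38087493  0.13569788] [1.79994732e+02 6.49677203e-03 1.76267456e+02] [-20.7  16.4 -13.8  -0.  -59.8 -73. ] [-0.29039748 -0.52919265 -2.00487639]
[ 0.46575186 -0.38082259  0.13575824] [1.79998865e+02 1.30245036e-02 1.76268651e+02]
```

View pics/c8.png

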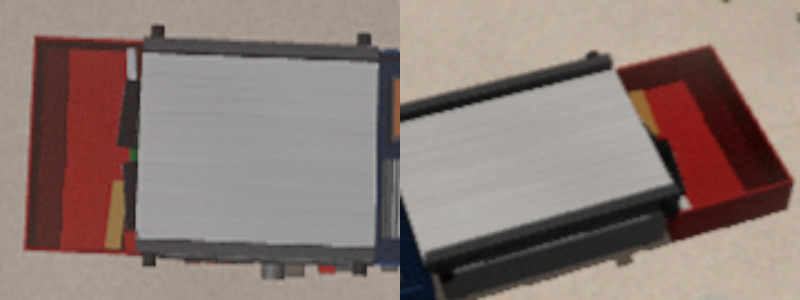

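The plate is bare. The heatsink, both chips and the green and tan strips all lie in the red tray along its plate side, at about (130,60–240) in the left crop. I lower the scraper into the stand.

>>> move_arm(moves=[1.5,0,-0.19,0,0,0,0.002,1.5,0,0,2,0,0,0,1.5,0,0,2,0,0,0,1.5,0,0,2,0,0,0,1.5,0,0,1.5,0,0,0,1.5,0,0,0,0,0,0,1.5,0,0,0,0,0,0])

```text
clock: 19.9
tool_pos: [0.4656, -0.3836, 0.0609]
orientation: [-180.0, -0.0, 176.1]
force: [-0.3, -0.3, -2.9]
opening: 0.0259
gripper_force: 30.0
```

>>> move_arm(moves=[1.5,0,0,0.5,0,0,0,1.5,0,0,0.5,0,0,0,1.5,0,0,0.4,0,0,0,1.5,0,0,0.15,0,0,0,1.5,0,0,0,0,0,0,1.5,0,0,0,0,0,0])

```text
clock: 20.5
tool_pos: [0.4654, -0.3835, 0.0451]
orientation: [-180.0, 0.0, 176.0]
force: [-0.1, -0.8, -2.5]
opening: 0.0259
gripper_force: 30.0
```

>>> move_arm(moves=[1.5,0,0,0.06,0,0,0,1.5,0,0,0,0,0,0,8.7,0,0,0,0,0,0,8.7,0,0,0,0,0,0,8.7,0,0,0,0,0,0,8.7,0,0,0,0,0,0,8.7,0,0,0,0,0,0,8.7,0,0,0,0,0,0])

```text
clock: 21.3
tool_pos: [0.4654, -0.3835, 0.0445]
orientation: [-180.0, 0.0, 176.0]
force: [-0.1, 0.0, -0.3]
opening: 0.0683
gripper_force: 0.0
```

>>> move_arm(moves=[8.7,0,0,0,0,0,0,8.7,0,0,0,0,0,0,8.7,0,0,-2,0,0,0,8.7,0,0,-4,0,0,0,8.7,0,0,-4,0,0,0,8.7,0,0,-4,0,0,0,8.7,0,0,0,0,0,0,8.7,0,0,0,0,0,0])

```text
clock: 22.1
tool_pos: [0.4658, -0.3836, 0.1857]
orientation: [-180.0, 0.1, 176.0]
force: [0.2, 0.7, -0.8]
opening: 0.0869
gripper_force: 0.0
```

```bash
python3 w.py w11; python3 - <<'E'
from h import *
p,d,m=pickle.load(open("w.pkl","rb")); W=world(d,m); v,u=np.mgrid[:420,:560]
M=(abs(W[...,2]-.106)<.005)&(abs(W[...,0]-.466)<.08)&(abs(W[...,1]+.383)<.04); print(M.sum(),np.percentile(W[M][:,2],[5,50,95]).round(4),*rect(ray(np.c_[u[M],v[M]],m,.106)))
p,d,m=snap("top"); W=world(d,m)
hs=cv2.cvtColor(p,cv2.COLOR_RGB2HSV)
T=(abs(W[...,0]-.549)<.093)&(abs(W[...,1]-.145)<.058)&((hs[...,1]<110)|((hs[...,0]>12)&(hs[...,0]<165)))
n,l,s,c=cv2.connectedComponentsWithStats(T.astype(np.uint8))
for i in range(1,n):
    if s[i,4]>5: print(s[i,4],W[l==i].mean(0).round(3),p[l==i].mean(0).round())
E
```

```text
22.1 [ 0.46583432 -0.38360365  0.18565177] [-1.79966173e+02  1.49055427e-01  1.76032548e+02] [-20.9  14.2  -9.9  -0.  -65.8 -73. ] [ 0.2025971   0.74938649 -0.83828857]
4649 [0.1046 0.1063 0.1075] [ 465.1 -383.3] [ 25.7 108.8] 86.09
121 [0.595 0.202 0.018] [59. 41. 38.]
723 [0.54  0.104 0.026] [92. 81. 69.]
8 [0.526 0.203 0.017] [59. 42. 39.]
```

```bash
python3 -c "
from plant import ctrl
print(ctrl.close_job())"
```

```text
the job is handed in; nothing more can be done
None
```

The job is handed in: one wipe at about 5–6 N pushed all five pieces off the plate into the red tray, and the scraper is back upright in its stand where it started; I saw no contact with anything else.

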